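# Refit the filter plate of the bench fume absorber

## Task

Refit the loose filter plate in the sloped bay of the grey fume absorber: tuck its notched edge under the lip along the bay's low side, feeling gently for the sideways place where the notch lets the plate go in all the way past the stud hidden there, then lower the opposite edge so that the plate lies flush in the bay on both ledges. Do not force the plate in, let go of it at the end, and leave everything round about where it stands.

Things in the scene. Friction and masses are not known exactly. Their poses are not given: they have to be found in the camera images.
- plate: The filter plate: flat aluminium, 140 mm long (its x) x 86 mm wide (its y) x 6 mm thick, 0.25 kg (varies by a third), lying flat on the desk at the start with its bar up. Origin at the centre of its underside, z up through the plate. A notch 18 mm wide (y) and 14 mm deep lies in the middle of its -x edge: that is the edge to tuck.
- plate_bar (a point): Middle of the top of the plate's black grip bar (plate frame x = +8, y = 0, z = 36 mm). The bar stands across the plate: 14 mm thick (x), 72 mm long (y), 30 mm high above the plate's top, flat parallel sides. Grip it here, fingers closing along the plate's x.
- plate_low (a point): Middle of the plate's notched edge line, at its underside (plate frame x = -70 mm, y = 0, z = 0).
- plate_top (a point): Middle of the plate's opposite edge, at the underside (plate frame x = +70 mm, y = 0, z = 0).
- bay: The bay of the grey fume absorber. Origin: middle of the foot of its low end wall, at ledge level. x up the slope (25 deg above level, away from the robot), y level across, z square to the slope. The plate rests on ledges at z = 0, from x = 0 to 22 and 122 to 144 mm, with its frame in line with the bay's. Side walls at y = +-61 mm, tops at z = 12: 18 mm of play either side.
- lip_edge (a point): Middle of the lower rim of the lip's free edge (bay frame x = 16, y = 0, z = 15 mm). The lip covers x = -10 to +16 mm over the whole width, underside z = 15, top z = 20 mm. The plate goes under it only notched edge first with its other edge raised; up to about 20 deg steeper than the slope fits.
- low_wall (a point): Foot of the low end wall (bay x = 0). Under the lip, out of sight, a rigid stud 10 mm wide (y) reaches from this wall to x = 12 mm, from ledge to lip. Where is not known: its middle is anywhere from bay y = -14 to +14 mm. Only with the notch in line with it (within 4 mm) does the plate go in to x = 0; else it stops at x = 12 mm and cannot lie down.
- high_wall (a point): Top inner rim of the high end wall (bay frame x = 144, y = 0, z = 10 mm; wall 10 mm thick). The plate, fully in, has 4 mm of play along x, so its opposite edge drops in just inside this wall.
- label_roll: Bystander, to be left where it stands: roll of beige labels standing on end, 73x86x62 mm. Origin at the centre of its underside.
- dropper_bottle: Bystander, to be left where it stands: small dark brown bottle, 36 mm across, 77 mm tall. Origin at the centre of its underside.
- tape_roll: Bystander, to be left where it stands: roll of black tape lying flat, 55 mm across, 19 mm tall. Origin at the centre of its underside.
- glass_adapter: Bystander, to be left where it stands: clear glass tube piece with a collar, standing, 28 mm across, 70 mm tall. Origin at the centre of its underside.
- housing: The fixed grey wedge-shaped housing that carries the bay, about 145 mm deep, 142 wide, 105 high, low edge roughly towards the robot, with a black hose port at its back. Origin at the centre of its underside; x towards its high back, z up. The bay's origin lies at x = -70 mm, z = 34 mm in this frame.

How it is judged:
By the outcome, as a careful person would: the job done as asked, in the order asked, and still so for the second after the job is handed in, with the robot touching nothing.
It also fails if it takes over 51 s, if anything falls off the work surface, if the arm or the gripper's body presses on something with over 40 N, if the wrist force passes 120 N, or if a joint passes its speed limit or range.

## Robot

A 7-joint arm with a two-finger parallel gripper is mounted at the origin on a cart in front of the work surface, level with it; the furniture and walls round the work are solid. World frame = base frame: x ahead of the robot, y to its left, z up, the work surface at z = 0. Lengths are in m, angles in rad, forces in N, time in s.
With the tool pointing down it reaches from about 0.35 to 0.9 m from the base axis. Payload 8.1 kg.
Tool frame: the origin (TCP) lies at the very end of the fingers, on their centre line; the grasp point (between the pads) lies 19 mm behind it; z points along the fingers, y is the line along which they close (so a half turn about z gives the same grasp; the last joint's range is limited). The gripper opens to 92 mm and grips with 3 to 60 N. Pads are 19 mm wide; open, the fingers measure 130 mm over their backs; the gripper's body (75 mm by 190 mm) begins 47 mm behind the grasp point.
Start: joints at [-1.427, 0.434, 0.025, 1.573, -0.012, 1.134, -0.075], TCP at [0.153, 0.606, 0.227] pointing down, gripper open.
Joint ranges: [-2.62, 2.62], [-0.44, 2.09], [-1.27, 1.32], [0.08, 2.57], [-1.32, 4.46], [0.12, 2], [-2.74, 2.74]. Speed limits (rad/s): [2.22, 2.22, 3.01, 3.01, 3.14, 3.14, 3.14].

## Interface

Orientations are given as a rotation vector (axis times angle).
In Python, from cell import arm gives the robot as it stands.
- The arm moves only by the tool drive_tool, never from a script. Its argument "targets" is a list of rows, each a list of 7 numbers: the turn, a rotation vector about the world's x, y, z in units of 5 degrees (1.0 is 5 degrees), then the shift along the world's x, y, z in units of 40 mm (1.0 is 40 mm), then the opening, from 0 (shut) to 1 (fully open). In form: [[wx, wy, wz, dx, dy, dz, fingers], ...]. A call has 1 to 5 rows; each row is the pose to reach, as a shift and turn from the pose commanded when the call began; what a row does not reach only later rows make up. A row lasts 1/10 s, in which the tool goes at most 50 mm and 8.59 degrees, less where a joint would pass 70% of its speed; a pose out of reach is approached as far as the arm can. A call with a gripper value outside its range is refused whole. The fingers move at their own pace and stop on an object; "force" is the grip in N (left out, the last holds). Time passes only in rows, so rows that repeat a pose let the fingers close. It gives the time, the measured TCP pose, the force, the opening and the grip force at its end, in the units of the state.
- arm.observe(): the state, without advancing time (a new reading comes with each control period).
- arm.get_image(name): name is "side" or "top"; returns a dict with "pixels" (420x560x3 uint8, red, green, blue), "intrinsics" (3x3 intrinsics, pixels), "rvec" (rotation vector, rad) and "tvec" (3), from world to camera coordinates, as OpenCV has them. Camera axes: x right, y down, z forward; pixel columns grow to the right and rows downward; lengths in m; the calibration is good to about 2 mm. A picture is of the moment at which its call begins. There is no depth.
- arm.sign_off(): hands the job in; it is judged then, once.
The state is a dict: "clock": time; "joints": joint angles; "dq": joint speeds; "joint_efforts": joint torques, N m; "position": TCP position; "ee_rot": TCP orientation; "force": force on the tool from outside, world axes, zero at the start; "ft_torque": the same for the moment, N m; "width": opening from 0.0 (shut) to 1.0 (fully open); "gripper_force": force on a finger pad.
Only numpy, scipy, OpenCV 4.12 (cv2) and the standard library are available. Lean on these libraries where they do the work, as an engineer would, in place of code of your own. Each camera call takes 0.05 s, during which the arm holds its last target. There are 200 camera calls.

## Working session

There is one attempt and no reset: what is moved stays moved. The work goes in short steps, Python scripts to look and compute and a tool call to move; the robot and the scene stay as the last step left them, time stands still between calls to the robot, and variables do not carry over. Pictures are saved under pics/ and viewed, at most 10 in all, crops included, and the job is handed in when it is done.

Besides the shell and the picture viewer there is one more tool, called in YAML: its name, and indented under it one key for each argument. drive_tool: Moves the arm, as the interface text tells. Its arguments: {"type":"object","properties":{"targets":{"type":"array"},"force":{"type":"number"}},"required":["targets"]}

```bash
ls; mkdir -p pics; python3 - <<'E'
from cell import arm
import cv2,pickle
s=arm.observe()
for k in ("clock","position","ee_rot","force","width"): print(k,s[k])
d={}
for n in("side","top"):
    d[n]=arm.get_image(n); cv2.imwrite(f"pics/{n}0.png",d[n]["pixels"][:,:,::-1]); print(n,d[n]["intrinsics"],d[n]["rvec"],d[n]["tvec"])
pickle.dump(d,open("im0.pkl","wb"))
E
```

```text
pics
clock 0.0
position [0.15260506 0.60554157 0.22594507]
ee_rot [-3.86740135e-01 -3.11763955e+00  2.51168861e-03]
force [-0.20695454  1.14552468  0.57711779]
width 1.002029866787735
side [[517.53217558   0.         276.46767942]
 [  0.         517.53217558 205.57268479]
 [  0.           0.           1.        ]] [ 2.108495    0.09401979 -0.02539196] [-0.48418737 -0.06470425  1.30855425]
top [[527.07852704   0.         278.96471128]
 [  0.         527.07852704 203.19599953]
 [  0.           0.           1.        ]] [ 2.1773031  -2.1838821   0.07572967] [-0.26460386  0.48453087  1.10661624]
```

View pics/side0.png

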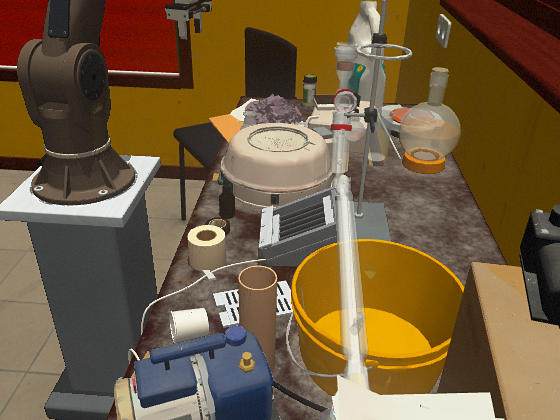

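View pics/top0.png

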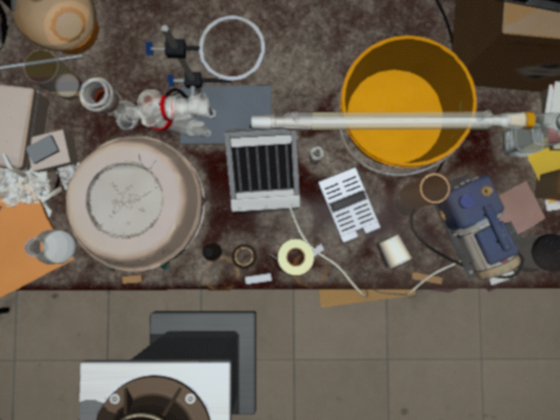

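The side view shows the housing at about (300,225) and the plate at about (255,300), partly behind a brown cylinder. In the top view the bay is at (265,170) and the plate at (350,205). A glass tube runs along row 120, behind the bay. I'll zoom in.

```bash
cat > h.py <<'E'
import numpy as np,cv2,pickle
from scipy.spatial.transform import Rotation as R
def cam(i): return i["intrinsics"],R.from_rotvec(np.ravel(i["rvec"])).as_matrix(),np.ravel(i["tvec"])
def proj(i,P): return cv2.projectPoints(np.atleast_2d(P).astype(float),np.array(i["rvec"],float),np.array(i["tvec"],float),i["intrinsics"],None)[0][:,0]
def ray(i,p):
    K,r,t=cam(i); d=r.T@np.linalg.solve(K,[p[0],p[1],1.]); return -r.T@t,d/np.linalg.norm(d)
def onz(i,p,z):
    c,d=ray(i,p); return c+d*(z-c[2])/d[2]
def tri(i,p,j,q):
    a,u=ray(i,p); b,v=ray(j,q); s=np.linalg.lstsq(np.c_[u,-v],b-a,rcond=None)[0]
    A=a+s[0]*u;B=b+s[1]*v; return (A+B)/2,np.linalg.norm(A-B)
E
python3 - <<'E'
from h import *
d=pickle.load(open("im0.pkl","rb"))
t=d["top"]["pixels"][110:260,215:415,::-1];s=d["side"]["pixels"][180:330,200:400,::-1]
for n,a in(("t",t),("s",s)): cv2.imwrite(f"pics/{n}1.png",cv2.resize(a,None,fx=4,fy=4,interpolation=cv2.INTER_CUBIC))
for n in d: print(n,ray(d[n],(280,210)))
print(onz(d["top"],(350,205),0),onz(d["top"],(265,170),.05))
E
```

```text
side (array([ 0.5601226 , -1.11559047,  0.62662497]), array([-0.04910712,  0.8521184 , -0.52104005]))
top (array([ 0.39960418, -0.27209201,  1.13827383]), array([ 0.06195994,  0.00343949, -0.99807271]))
[ 0.48062741 -0.41964679  0.        ] [ 0.55064339 -0.23737744  0.05      ]
```

View pics/t1.png

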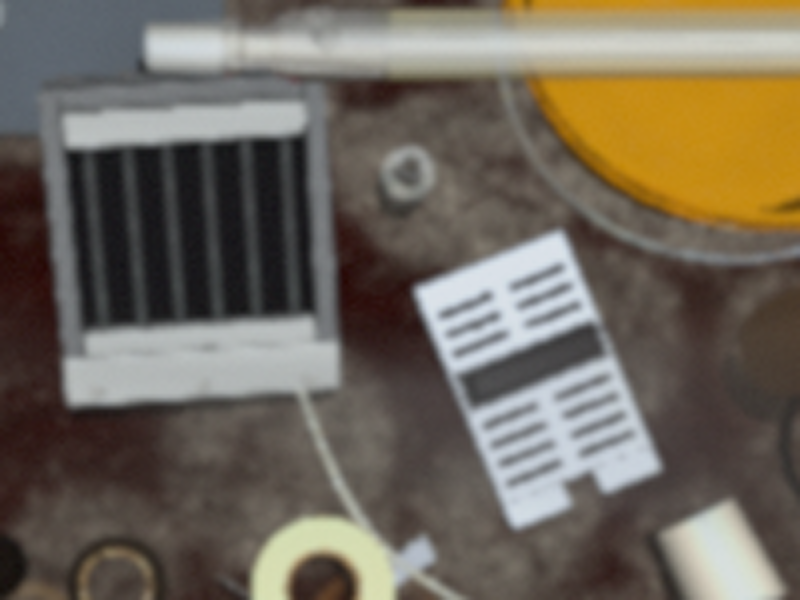

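View pics/s1.png

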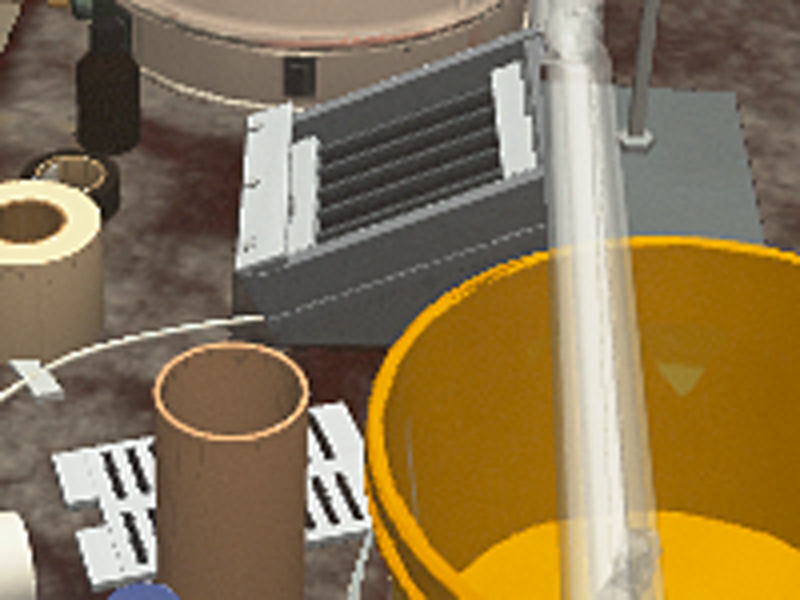

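The top crop shows the lip strip from (65,360) to (340,388) and the upper ledge from (65,115) to (305,103). The plate corners are (415,287), (565,232), (660,468) and (513,528), with the notch at (585,490). The side crop shows the same lip from (250,113) to (283,253), and the bar is hidden behind the brown tube. Next I'll triangulate.

```bash
python3 - <<'E'
from h import *
np.set_printoptions(precision=4,suppress=True)
d=pickle.load(open("im0.pkl","rb"));T,S=d["top"],d["side"]
t=lambda p:(215+p[0]/4-.375,110+p[1]/4-.375); s=lambda p:(200+p[0]/4-.375,180+p[1]/4-.375)
for n,a,b in [("lipL front",(68,406),(250,113)),("lipL free",(65,360),(292,103)),("lipR front",(340,388),(238,270)),("lipR free",(340,342),(283,253)),
 ("ledgeL top",(65,115),(522,65)),("ledgeR top",(305,103),(537,170)),("backL",(42,90),(530,35)),
 ("plate notchL",(513,528),(55,455)),("notchR",(660,468),(95,588)),("topL",(415,287),(345,405)),("topR",(565,232),(368,525)),("tube end",(148,48),(575,60)),("bucket L",(505,60),(370,420))]:
    P,e=tri(T,t(a),S,s(b)); print(n,P,round(e,4))
c=[onz(T,t(p),.006) for p in [(513,528),(660,468),(565,232),(415,287)]]
lo=(c[0]+c[1])/2;hi=(c[2]+c[3])/2;print("plate",np.mean(c,0),lo,hi,np.linalg.norm(hi-lo),np.linalg.norm(c[0]-c[1]),np.linalg.norm(c[2]-c[3]),np.degrees(np.arctan2(*(hi-lo)[1::-1])))
# bar by colour
im=T["pixels"][160:240,320:390].astype(int);m=(im.max(2)<75).astype(np.uint8)
cs=cv2.findContours(m,0,2)[0]
for k in cs:
    if cv2.contourArea(k)>80: r=cv2.minAreaRect(k);print(np.array(r[0])+[320,160],r[1:],onz(T,np.array(r[0])+[320,160],.036))
E
```

```text
lipL front [ 0.466  -0.1681  0.0499] 0.0018
lipL free [ 0.4889 -0.1672  0.0572] 0.0009
lipR front [ 0.4749 -0.309   0.0472] 0.0013
lipR free [ 0.4971 -0.3088  0.0588] 0.0001
ledgeL top [ 0.6096 -0.17    0.09  ] 0.0003
ledgeR top [ 0.6136 -0.2906  0.1021] 0.0019
backL [ 0.6162 -0.1601  0.1035] 0.0063
plate notchL [ 0.4019 -0.4026  0.0056] 0.0006
notchR [ 0.4337 -0.4822  0.0036] 0.0002
topL [ 0.5313 -0.3515  0.0039] 0.001
topR [ 0.5535 -0.4334  0.0064] 0.0152
tube end [ 0.635  -0.2135  0.1197] 0.0032
bucket L [ 0.5932 -0.4037  0.0565] 0.1014
plate [ 0.482  -0.4171  0.006 ] [ 0.4176 -0.4422  0.006 ] [ 0.5464 -0.3919  0.006 ] 0.13828726413672615 0.08532440609446645 0.08658070609052627 21.30629512495709
[347.7069 200.5172] ((6.685031890869141, 33.98224639892578), 68.19859313964844) [ 0.4875 -0.4103  0.036 ]
[382.3358 208.6932] ((19.951929092407227, 65.90414428710938), 11.481990814208984) [ 0.4701 -0.4825  0.036 ]
```

```bash
cat >> h.py <<'E'
np.set_printoptions(precision=4,suppress=True)
YAW=np.radians(3.2); O=np.array([.487,-.2384,.034])
B=R.from_euler('z',YAW)*R.from_euler('y',-25,degrees=True)
def bay(p): return O+B.apply(np.array(p)/1000)
def inv(P): return B.inv().apply(np.array(P)-O)*1000
E
python3 - <<'E'
from h import *
d=pickle.load(open("im0.pkl","rb"));T,S=d["top"],d["side"]
t=lambda p:(215+p[0]/4-.375,110+p[1]/4-.375); s=lambda p:(200+p[0]/4-.375,180+p[1]/4-.375)
ct=lambda P:np.round((proj(T,P)-[215,110]+.375)*4); cs=lambda P:np.round((proj(S,P)-[200,180]+.375)*4)
L=[bay(p) for p in [(16,71,20),(16,-71,20),(-10,71,20),(-10,-71,20),(144,61,0),(144,-61,0),(122,61,0),(122,-61,0)]]
print("top",ct(L).tolist());print("side",cs(L).tolist())
PR=R.from_euler('z',21.3,degrees=True);PC=np.array([.482,-.4171,0])
pl=[PC+PR.apply(np.array(p)/1e3) for p in [(-70,43,6),(-70,-43,6),(70,-43,6),(70,43,6),(1,36,36),(15,36,36),(15,-36,36),(1,-36,36)]]
print("plate",ct(pl).tolist())
f=lambda a,b:print(tri(T,a,S,b))
f((415,167),(292,312)); f((125,200),(280,140)); f((435,187),(258,277))
print("adapter",onz(T,t((405,190)),0),onz(T,t((408,172)),.07),"plateframe",PR.inv().apply(onz(T,t((408,172)),.07)-PC))
print("bucket min in plate",PR.inv().apply(tri(T,(415,167),S,(292,312))[0]-PC))
E
```

```text
top [[64.0, 358.0], [340.0, 342.0], [69.0, 405.0], [342.0, 389.0], [65.0, 104.0], [308.0, 90.0], [68.0, 147.0], [310.0, 133.0]]
side [[291.0, 100.0], [283.0, 253.0], [247.0, 117.0], [234.0, 270.0], [531.0, 58.0], [549.0, 186.0], [491.0, 72.0], [505.0, 201.0]]
plate [[513.0, 529.0], [662.0, 470.0], [563.0, 229.0], [416.0, 287.0], [481.0, 397.0], [471.0, 373.0], [598.0, 322.0], [608.0, 347.0]]
(array([ 0.5489, -0.5372,  0.0971]), np.float64(0.00025584896809150104))
(array([0.4862, 0.0323, 0.1214]), np.float64(0.006245818446951986))
(array([ 0.5004, -0.554 ,  0.1726]), np.float64(0.0012460988965230693))
adapter [ 0.5855 -0.3467  0.    ] [ 0.5833 -0.3437  0.07  ] plateframe [0.1211 0.0316 0.07  ]
bucket min in plate [ 0.0187 -0.1362  0.0971]
```

```bash
python3 - <<'E'
from h import *
d=pickle.load(open("im0.pkl","rb"));T,S=d["top"],d["side"]
a=cv2.resize(d["top"]["pixels"][95:195,330:450,::-1],None,fx=4,fy=4,interpolation=2)
b=cv2.resize(d["side"]["pixels"][270:400,270:370,::-1],None,fx=4,fy=4,interpolation=2)
h=np.zeros((520,880,3),np.uint8);h[:400,:480]=a;h[:,480:]=b
cv2.imwrite("pics/handle.png",h[:,:800+80][:, :800])
print((proj(T,[.591,-.414,.076])-[330,95])*4,(proj(S,[.591,-.414,.076])-[270,270])*4)
E
```

```text
[[ 85.3357 213.0229]] [[200.2212  13.267 ]]
```

View pics/handle.png

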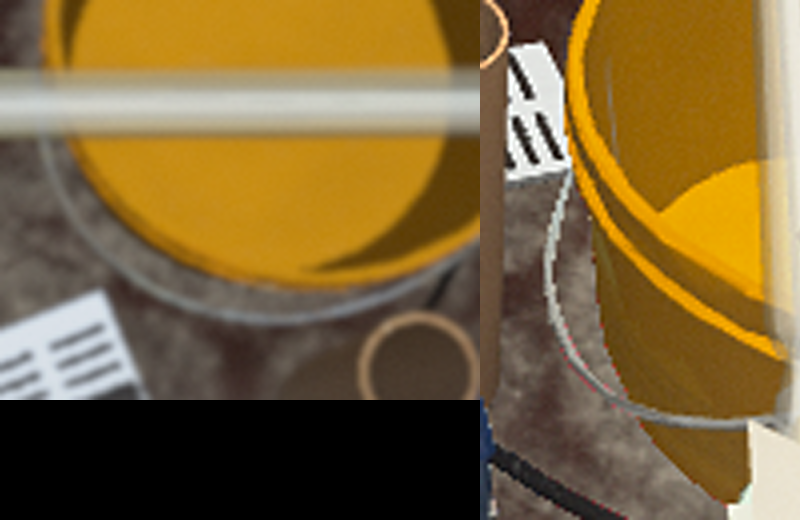

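Lifting the bucket handle into view: it hangs around (60–85, 200–225) in the left crop, close in plan to where the gripper body's corner would be. I'll grip 6 mm towards the plate's +y and a little high. First I'll travel over the desk.

drive_tool:
  targets:
    - [0,0,-0.4,0.8,-0.8,0.3,0.6]
    - [0,0,-0.8,1.6,-1.6,0.7,0.6]
    - [0,0,-1.2,2.4,-2.4,1.0,0.6]
    - [0,0,-1.6,3.2,-3.2,1.4,0.6]
    - [0,0,-2,4,-4.1,1.7,0.6]
  force: 40

```text
clock: 0.6
position: [0.3137, 0.4409, 0.2953]
ee_rot: [-0.659, -3.072, -0.001]
force: [0.5, 0.2, -0.2]
width: 0.628
gripper_force: 0.0
```

drive_tool:
  targets:
    - [0,0,-0.4,0.5,-1.0,0.2,0.6]
    - [0,0,-0.9,1.0,-2.0,0.4,0.6]
    - [0,0,-1.3,1.5,-3.0,0.6,0.6]
    - [0,0,-1.8,2.0,-4.0,0.8,0.6]
    - [0,0,-2.3,2.4,-5,0.9,0.6]

```text
clock: 1.1
position: [0.4096, 0.2402, 0.3312]
ee_rot: [0.965, 2.989, 0.001]
force: [0.0, -0.9, 0.1]
width: 0.602
gripper_force: 0.0
```

drive_tool:
  targets:
    - [0,0,-0.4,0.2,-1.2,0,0.6]
    - [0,0,-0.9,0.4,-2.4,0,0.6]
    - [0,0,-1.3,0.6,-3.6,0,0.6]
    - [0,0,-1.8,0.8,-4.7,0,0.6]
    - [0,0,-2.3,1.0,-5.9,0,0.6]

```text
clock: 1.6
position: [0.4484, 0.0045, 0.3307]
ee_rot: [-1.258, -2.879, -0.001]
force: [1.3, 0.6, -0.6]
width: 0.596
gripper_force: 0.0
```

```bash
python3 - <<'E'
from h import *
from cell import arm
s=arm.observe();print(s["clock"],s["position"],R.from_rotvec(s["ee_rot"]).as_matrix(),s["joints"],s["force"])
d=pickle.load(open("im0.pkl","rb"));T,S=d["top"],d["side"]
print(tri(T,(400,175.5),S,(287,336)))
# handle at side (292.5,312.5): closest point on handle in top among samples
for q in [(340.5,130),(343,140),(347,148),(352,155),(360,162),(370,168)]: print(q,tri(T,q,S,(291.5,312.5)))
E
```

```text
1.6 [0.4484 0.0045 0.3307] [[-0.6793  0.7339  0.    ]
 [ 0.7339  0.6793  0.0005]
 [ 0.0004  0.0004 -1.    ]] [-0.6244  0.0425  0.5276  1.8392 -0.023   1.2656  0.6565] [ 1.2968  0.6121 -0.566 ]
(array([ 0.5414, -0.5217,  0.0318]), np.float64(0.0019703661403027866))
(340.5, 130) (array([ 0.5946, -0.4099, -0.0024]), np.float64(0.10165053739559943))
(343, 140) (array([ 0.5841, -0.413 , -0.0048]), np.float64(0.07936739884027681))
(347, 148) (array([ 0.5753, -0.4194, -0.0028]), np.float64(0.06076006219842795))
(352, 155) (array([ 0.5674, -0.428 ,  0.0021]), np.float64(0.04404055254546325))
(360, 162) (array([ 0.5592, -0.4423,  0.0124]), np.float64(0.026548842197604648))
(370, 168) (array([ 0.5519, -0.4602,  0.0267]), np.float64(0.010932336776475381))
```

drive_tool:
  targets:
    - [0,0,-0.4,0.1,-1.2,0,0.5]
    - [0,0,-0.9,0.2,-2.4,0,0.5]
    - [0,0,-1.3,0.3,-3.6,0,0.5]
    - [0,0,-1.8,0.4,-4.7,0,0.5]
    - [0,0,-2.3,0.5,-5.8,0,0.5]

```text
clock: 2.1
position: [0.4684, -0.2277, 0.3307]
ee_rot: [1.541, 2.738, 0.001]
force: [0.9, 0.7, 0.4]
width: 0.502
gripper_force: 0.0
```

drive_tool:
  targets:
    - [0,0,-0.4,0.1,-1.0,-0.7,0.5]
    - [0,0,-0.8,0.2,-1.9,-1.4,0.5]
    - [0,0,-1.2,0.3,-2.8,-2.1,0.5]
    - [0,0,-1.6,0.4,-3.7,-2.8,0.5]
    - [0,0,-2.0,0.47,-4.55,-3.5,0.5]

```text
clock: 2.6
position: [0.4875, -0.4093, 0.1889]
ee_rot: [-1.773, -2.593, -0.0]
force: [1.7, 0.5, 1.2]
width: 0.5
gripper_force: 0.0
```

drive_tool:
  targets:
    - [0,0,0,0,0,-0.7,0.5]
    - [0,0,0,0,0,-1.4,0.5]
    - [0,0,0,0,0,-2.0,0.5]
    - [0,0,0,0,0,-2.6,0.5]
    - [0,0,0,0,0,-2.6,0.5]

```text
clock: 3.1
position: [0.4859, -0.406, 0.0833]
ee_rot: [-1.768, -2.59, -0.001]
force: [-0.2, 0.6, -0.0]
width: 0.498
gripper_force: 0.0
```

```bash
python3 - <<'E'
from h import *
from cell import arm
s=arm.observe();M=R.from_rotvec(s["ee_rot"]).as_matrix();print(s["clock"],s["position"],M,np.degrees(np.arctan2(M[1,1],M[0,1])),s["joints"],s["force"])
d={n:arm.get_image(n) for n in("side","top")};pickle.dump(d,open("im1.pkl","wb"))
a=cv2.resize(d["top"]["pixels"][130:260,300:400,::-1],None,fx=4,fy=4,interpolation=2)
b=cv2.resize(d["side"]["pixels"][220:350,200:300,::-1],None,fx=4,fy=4,interpolation=2)
cv2.imwrite("pics/pre.png",np.hstack([a,b]))
E
```

```text
3.1 [ 0.4859 -0.406   0.0833] [[-0.3642  0.9313 -0.0049]
 [ 0.9313  0.3642  0.0037]
 [ 0.0052 -0.0032 -1.    ]] 21.35996807504663 [ 0.1812  0.6735  0.6739  1.7363 -0.5101  0.921   1.441 ] [-0.248   0.6372 -0.0448]
```

View pics/pre.png

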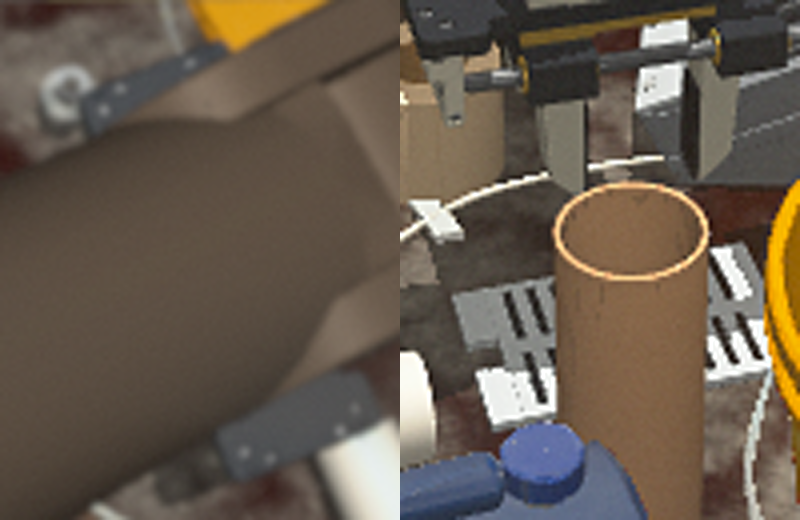

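The gripper straddles the plate. In the left crop its body end sits beside the adapter at (65,95). Its underside will stay above the adapter's top, so I'll descend.

drive_tool:
  targets:
    - [0,0,0,0.02,-0.04,-0.5,0.5]
    - [0,0,0,0.03,-0.06,-1.0,0.5]
    - [0,0,0,0.03,-0.06,-1.4,0.5]
    - [0,0,0,0.03,-0.06,-1.7,0.5]
    - [0,0,0,0.03,-0.06,-1.7,0.5]

```text
clock: 3.7
position: [0.4883, -0.4097, 0.0178]
ee_rot: [-1.77, -2.593, -0.0]
force: [0.4, -0.1, 0.2]
width: 0.5
gripper_force: 0.0
```

drive_tool:
  targets:
    - [0,0,0,0,0,0,0.5]
    - [0,0,0,0,0,0,0.5]

```text
clock: 3.9
position: [0.4891, -0.4109, 0.0197]
ee_rot: [1.771, 2.593, -0.0]
force: [-1.2, 0.1, 0.3]
width: 0.501
gripper_force: 0.0
```

drive_tool:
  targets:
    - [0,0,0,-0.04,0.05,-0.16,0.5]
    - [0,0,0,-0.04,0.05,-0.16,0.3]
    - [0,0,0,-0.04,0.05,-0.16,0.15]
    - [0,0,0,-0.04,0.05,-0.16,0.05]
    - [0,0,0,-0.04,0.05,-0.16,0]
  force: 15

```text
clock: 4.4
position: [0.4872, -0.4084, 0.0125]
ee_rot: [1.771, 2.594, -0.0]
force: [0.8, 0.5, 0.6]
width: 0.204
gripper_force: 0.0
```

drive_tool:
  targets:
    - [0,0,0,0,0,0,0]
    - [0,0,0,0,0,0,0]
    - [0,0,0,0,0,0,0]
    - [0,0,0,0,0,0,0]
  force: 40

```text
clock: 4.8
position: [0.4873, -0.4084, 0.0125]
ee_rot: [1.771, 2.594, 0.0]
force: [0.7, 0.9, 1.2]
width: 0.151
gripper_force: 40.0
```

drive_tool:
  targets:
    - [0,0,0,0,0,0.5,0]
    - [0,0,0,0,0,1.4,0]
    - [0,0,0,0,0,2.5,0]
    - [0,0,0,0,0,3.7,0]
    - [0,0,0,0,0,4.6,0]

```text
clock: 5.3
position: [0.4869, -0.4086, 0.1988]
ee_rot: [1.772, 2.593, -0.0]
force: [0.2, -0.3, -2.5]
width: 0.15
gripper_force: 40.0
```

drive_tool:
  targets:
    - [0,0,0,0,0,0,0]
    - [0,0,0,0,0,0,0]

```text
clock: 5.5
position: [0.4871, -0.408, 0.1963]
ee_rot: [1.771, 2.594, 0.001]
force: [0.1, 0.3, -4.6]
width: 0.15
gripper_force: 40.0
```

```bash
cat >> h.py <<'E'
TP=np.array([8,6,12.5])/1e3; PT=np.array([[0,1,0],[1,0,0],[0,0,-1.]]) # tool axes as columns in plate frame
LOW=np.array([-.07,0,0])
def target(e,y,h,a):
    Rp=B*R.from_euler('y',-a,degrees=True)
    return bay((e,y,h))+Rp.apply(TP-LOW), Rp*R.from_matrix(PT)
def row(s,e,y,h,a):
    p,r=target(e,y,h,a); w=(r*R.from_rotvec(s["ee_rot"]).inv()).as_rotvec()
    return np.r_[np.degrees(w)/5,(p-s["position"])/.04].round(3)
def where(s): # plate low edge in bay mm, plate tilt/yaw/roll against the bay, force in bay axes
    Rp=R.from_rotvec(s["ee_rot"])*R.from_matrix(PT).inv(); P=np.array(s["position"])+Rp.apply(LOW-TP)
    return inv(P),(B.inv()*Rp).as_euler('YZX',degrees=True),B.inv().apply(s["force"])
E
python3 - <<'E'
from h import *
from cell import arm
s=arm.observe();print(s["clock"],s["position"],s["force"],s["ft_torque"],s["width"])
for q in [(60,0,60,15),(40,0,12,15),(20,0,3,15)]: print(q,row(s,*q),target(*q)[0])
d={n:arm.get_image(n) for n in("side","top")};pickle.dump(d,open("im2.pkl","wb"));cv2.imwrite("pics/side2.png",d["side"]["pixels"][100:350,150:450,::-1])
E
```

```text
5.5 [ 0.4871 -0.408   0.1963] [ 0.1369  0.3012 -4.588 ] [-0.0089  0.0435  0.0095] 0.15018754568231063
(60, 0, 60, 15) [ 1.707 -7.841 -3.483  2.005  4.503 -0.571] [ 0.5673 -0.2279  0.1734]
(40, 0, 12, 15) [ 1.707 -7.841 -3.483  2.059  4.507 -1.869] [ 0.5694 -0.2278  0.1215]
(20, 0, 3, 15) [ 1.707 -7.841 -3.483  1.701  4.487 -2.285] [ 0.5551 -0.2286  0.1049]
```

View pics/side2.png

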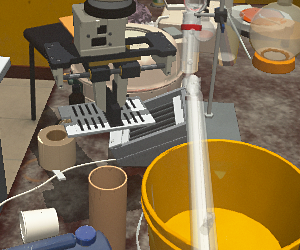

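The plate hangs level in the gripper, visible at (105,115). Now I'll swing it over to the bay while tilting it.

drive_tool:
  targets:
    - [0.17,-0.8,-0.35,0.2,0.45,0.1,0]
    - [0.34,-1.6,-0.7,0.5,1.0,0.2,0]
    - [0.51,-2.4,-1.05,0.8,1.6,0.2,0]
    - [0.68,-3.2,-1.4,1.1,2.3,0.2,0]
    - [0.85,-4.0,-1.75,1.3,3.0,0.2,0]

```text
clock: 6.1
position: [0.5387, -0.2868, 0.2024]
ee_rot: [1.8, 2.239, 0.375]
force: [1.4, 0.1, -2.5]
width: 0.15
gripper_force: 40.0
```

drive_tool:
  targets:
    - [0.17,-0.8,-0.35,0.2,0.4,0,0]
    - [0.34,-1.6,-0.7,0.4,0.8,-0.1,0]
    - [0.51,-2.4,-1.05,0.6,1.2,-0.3,0]
    - [0.68,-3.2,-1.4,0.7,1.5,-0.5,0]
    - [0.85,-3.84,-1.73,0.72,1.5,-0.6,0]

```text
clock: 6.6
position: [0.5625, -0.2261, 0.1709]
ee_rot: [1.782, 1.949, 0.627]
force: [0.3, -0.7, -3.5]
width: 0.149
gripper_force: 40.0
```

drive_tool:
  targets:
    - [0,0,0,0,0,0,0]
    - [0,0,0,0,0,0,0]

```text
clock: 6.8
position: [0.5648, -0.2316, 0.174]
ee_rot: [1.787, 1.938, 0.628]
force: [-0.1, -1.2, -3.1]
width: 0.153
gripper_force: 40.0
```

```bash
python3 - <<'E'
from h import *
from cell import arm
s=arm.observe();print(s["clock"],s["position"],s["force"],s["joints"],*where(s))
d={n:arm.get_image(n) for n in("side","top")};pickle.dump(d,open("im3.pkl","wb"));cv2.imwrite("pics/side3.png",cv2.resize(d["side"]["pixels"][150:280,210:370,::-1],None,fx=5,fy=4.5,interpolation=2))
for q in [(40,0,12,15),(20,0,3,15)]: print(q,row(s,*q))
# expected plate edge in side crop
Rp=R.from_rotvec(s["ee_rot"])*R.from_matrix(PT).inv()
for p in [(-70,43,6),(-70,-43,6),(-70,-9,6),(-70,9,6),(70,-43,6)]:
    print(p,(proj(d["side"],np.array(s["position"])+Rp.apply(np.array(p)/1e3-TP))-[210,150])*[5,4.5])
E
```

```text
6.8 [ 0.5648 -0.2316  0.174 ] [-0.0556 -1.1862 -3.1024] [ 0.3742  0.2809  0.1447  2.197  -1.2972  0.3798  1.7549] [56.084  -5.2333 66.3075] [-11.3442   1.3174   0.3888] [-1.4215 -1.1812 -2.7603]
(40, 0, 12, 15) [ 0.142 -0.725 -0.255  0.115  0.095 -1.313]
(20, 0, 3, 15) [ 0.142 -0.725 -0.255 -0.242  0.075 -1.729]
(-70, 43, 6) [[342.8982 163.7363]]
(-70, -43, 6) [[343.8801 261.5902]]
(-70, -9, 6) [[343.4745 221.1724]]
(-70, 9, 6) [[343.2693 200.7178]]
(70, -43, 6) [[662.2578  88.1057]]
```

View pics/side3.png

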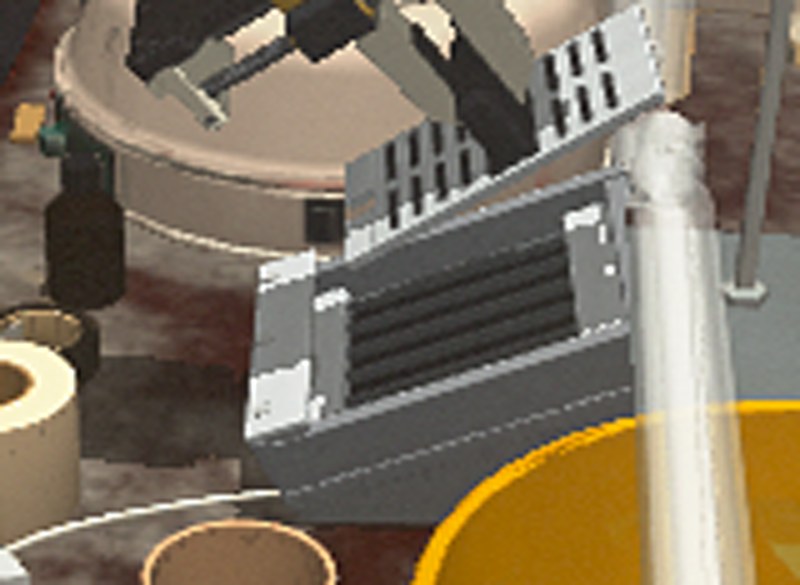

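The prediction agrees with the picture: the near notched corner is at (344,261) and the top edge at (662,100), and the glass tube end is at (665,140). Joint 5 is near its limit, so I'll use a 10° tilt. I'll go in short of the tube.

```bash
python3 - <<'E'
from h import *
from cell import arm
s=arm.observe()
for q in [(26,0,35,10),(26,0,14,10),(23,0,4,10)]: print(q,row(s,*q))
E
```

```text
(26, 0, 35, 10) [ 0.094  0.29  -0.282 -0.349  0.057 -1.084]
(26, 0, 14, 10) [ 0.094  0.29  -0.282 -0.128  0.069 -1.56 ]
(23, 0, 4, 10) [ 0.094  0.29  -0.282 -0.09   0.071 -1.818]
```

drive_tool:
  targets:
    - [0.05,0.1,-0.15,-0.15,0.03,-0.3,0]
    - [0.09,0.29,-0.28,-0.3,0.05,-0.7,0]
    - [0.09,0.29,-0.28,-0.35,0.06,-1.08,0]
    - [0.09,0.29,-0.28,-0.35,0.06,-1.08,0]
    - [0.09,0.29,-0.28,-0.35,0.06,-1.08,0]

```text
clock: 7.4
position: [0.5519, -0.228, 0.1311]
ee_rot: [1.825, 1.932, 0.609]
force: [0.2, -0.2, -2.2]
width: 0.149
gripper_force: 40.0
```

```bash
python3 - <<'E'
from h import *
from cell import arm
s=arm.observe();print(s["joints"],*where(s))
for q in [(26,0,14,10),(23,0,4,10)]: print(q,row(s,*q))
E
```

```text
[ 0.7967  0.3704 -0.3815  2.2172 -1.3127  0.1664  1.7974] [25.5983  0.8046 34.5326] [-9.9642  0.0139  0.0692] [-0.7427 -0.1707 -2.0391]
(26, 0, 14, 10) [-0.009 -0.008 -0.01   0.226 -0.008 -0.46 ]
(23, 0, 4, 10) [-0.009 -0.008 -0.01   0.264 -0.005 -0.718]
```

drive_tool:
  targets:
    - [0,0,0,0.12,0,-0.23,0]
    - [0,0,0,0.22,0,-0.46,0]
    - [0,0,0,0.25,0,-0.6,0]
    - [0,0,0,0.26,0,-0.72,0]
    - [0,0,0,0.26,0,-0.72,0]

```text
clock: 7.9
position: [0.5638, -0.2314, 0.11]
ee_rot: [1.831, 1.945, 0.608]
force: [-1.0, -0.0, -3.1]
width: 0.153
gripper_force: 40.0
```

```bash
python3 - <<'E'
from h import *
from cell import arm
s=arm.observe();print(s["joints"],s["force"],*where(s))
for q in [(17,0,3,10),(14,0,2,10),(10,0,2,10),(6,0,2,10)]: print(q,row(s,*q))
i=arm.get_image("side");cv2.imwrite("pics/side4.png",cv2.resize(i["pixels"][160:280,230:380,::-1],None,fx=5,fy=5,interpolation=2))
E
```

```text
[ 0.8376  0.4372 -0.448   2.1915 -1.3175  0.1182  1.8222] [-1.0476 -0.019  -3.1046] [27.0774 -3.3285 11.2685] [-9.328   0.1002  0.5386] [-2.261   0.0395 -2.3712]
(17, 0, 3, 10) [-0.07  -0.139 -0.078 -0.16   0.074 -0.278]
(14, 0, 2, 10) [-0.07  -0.139 -0.078 -0.218  0.071 -0.332]
(10, 0, 2, 10) [-0.07  -0.139 -0.078 -0.308  0.066 -0.375]
(6, 0, 2, 10) [-0.07  -0.139 -0.078 -0.399  0.061 -0.417]
```

View pics/side4.png

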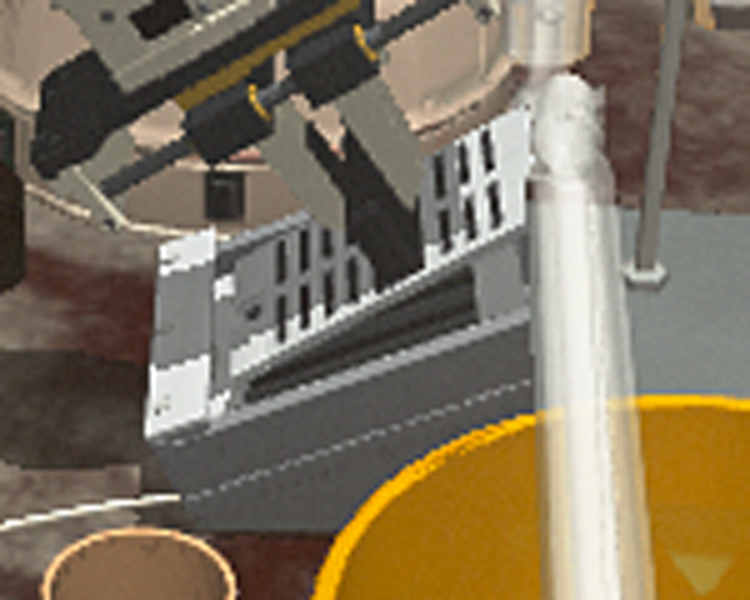

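Joints 5 and 6 are at their range edges with this much tilt, so I'll back off upwards and use about 6°, which still clears the high wall. I'll also measure the glass tube more exactly before moving near it.

drive_tool:
  targets:
    - [0,0.1,0,-0.05,0,0.3,0]
    - [0,0.3,0,-0.1,0.05,0.6,0]
    - [0,0.5,0,-0.15,0.05,0.8,0]
    - [0,0.7,0,-0.2,0.05,0.9,0]
    - [0,0.7,0,-0.2,0.05,0.9,0]

```text
clock: 8.45
position: [0.5564, -0.2289, 0.1478]
ee_rot: [1.867, 1.984, 0.559]
force: [1.3, 0.1, -3.0]
width: 0.148
gripper_force: 40.0
```

```bash
python3 - <<'E'
from h import *
from cell import arm
s=arm.observe();print(s["joints"],s["force"],*where(s))
for q in [(22,0,20,6),(20,0,4,6),(14,0,2,6)]: print(q,row(s,*q))
d=pickle.load(open("im0.pkl","rb"));T,S=d["top"],d["side"]
t=lambda p:(215+p[0]/4-.375,110+p[1]/4-.375); sd=lambda p:(200+p[0]/4-.375,180+p[1]/4-.375)
# tube lines -> planes; directions by intersecting pairs
def plane(i,p,q):
    c,u=ray(i,p);_,v=ray(i,q);n=np.cross(u,v);n/=np.linalg.norm(n);return n,n@c
for nm,a,b in [("inner(-x) edges",[(400,77),(700,75)],[(552,80),(556,300)]),("outer",[(400,12),(700,12)],[(607,80),(632,300)])]:
    n1,c1=plane(T,t(a[0]),t(a[1]));n2,c2=plane(S,sd(b[0]),sd(b[1]));u=np.cross(n1,n2);u/=np.linalg.norm(u)
    P=np.linalg.solve(np.array([n1,n2,[0,1,0]]),[c1,c2,-.24]); print(nm,u,P,inv(P))
E
```

```text
[ 0.481   0.3166 -0.0181  2.1592 -0.9565  0.3253  1.3926] [ 1.2598  0.134  -2.9803] [35.1373 -0.324  52.9984] [-5.9627  0.0871  0.6955] [-0.1128  0.0634 -3.2359]
(22, 0, 20, 6) [-0.11  -0.014 -0.087  0.051  0.012 -0.887]
(20, 0, 4, 6) [-0.11  -0.014 -0.087  0.174  0.019 -1.271]
(14, 0, 2, 6) [-0.11  -0.014 -0.087  0.06   0.012 -1.379]
inner(-x) edges [ 0.0275  0.99   -0.1387] [ 0.6214 -0.24    0.1202] [157.9435  -9.0989  21.4451]
outer [-0.0591  0.9658  0.2524] [ 0.6281 -0.24    0.2253] [208.4198  -9.4724 113.8838]
```

```bash
python3 - <<'E'
from h import *
from cell import arm
s=arm.observe()
for q in [(19,0,25,8),(18.5,0,12,8),(18.5,0,4,8)]: print(q,row(s,*q))
E
```

```text
(19, 0, 25, 8) [-0.086 -0.413 -0.088 -0.115  0.003 -0.753]
(18.5, 0, 12, 8) [-0.086 -0.413 -0.088  0.011  0.01  -1.053]
(18.5, 0, 4, 8) [-0.086 -0.413 -0.088  0.095  0.014 -1.234]
```

drive_tool:
  targets:
    - [-0.05,-0.2,-0.05,-0.12,0,-0.2,0]
    - [-0.09,-0.41,-0.09,-0.15,0,-0.5,0]
    - [-0.09,-0.41,-0.09,-0.12,0,-0.75,0]
    - [-0.09,-0.41,-0.09,-0.06,0,-0.9,0]
    - [-0.09,-0.41,-0.09,0.01,0,-1.05,0]

```text
clock: 8.95
position: [0.5567, -0.2293, 0.1051]
ee_rot: [1.848, 1.951, 0.579]
force: [-3.1, 2.8, 15.8]
width: 0.163
gripper_force: 41.6
```

drive_tool:
  targets:
    - [0,0,0,0,0,0,0]
    - [0,0,0,0,0,0,0]

```text
clock: 9.15
position: [0.5565, -0.2294, 0.1052]
ee_rot: [1.849, 1.951, 0.579]
force: [-3.6, 1.7, 11.2]
width: 0.163
gripper_force: 40.9
```

```bash
python3 - <<'E'
from h import *
from cell import arm
s=arm.observe();print(s["joints"],s["force"],*where(s))
for q in [(18.5,0,4,8),(14,0,2.5,8),(10,0,2,8)]: print(q,row(s,*q))
E
```

```text
[ 0.7778  0.4232 -0.3856  2.2039 -1.2951  0.1236  1.7798] [-3.5719  1.6801 11.164 ] [17.9073 -0.7187 11.7365] [-8.0072 -0.1181 -0.0039] [ 1.5709  1.8768 11.5856]
(18.5, 0, 4, 8) [-0.012  0.001  0.02   0.094  0.027 -0.169]
(14, 0, 2.5, 8) [-0.012  0.001  0.02   0.008  0.022 -0.251]
(10, 0, 2, 8) [-0.012  0.001  0.02  -0.077  0.018 -0.304]
```

```bash
python3 - <<'E'
from h import *
from cell import arm
s=arm.observe();print(s["ft_torque"],B.inv().apply(s["ft_torque"]))
E
```

```text
[0.1808 1.2793 0.2241] [0.323  1.2672 0.0966]
```

drive_tool:
  targets:
    - [0,0,0,0,0,0.15,0]
    - [0,0.1,0,0,0,0.3,0]
    - [0,0.3,0,0,0,0.4,0]
    - [0,0.3,0,0,0,0.4,0]

```text
clock: 9.55
position: [0.5567, -0.2291, 0.121]
ee_rot: [1.864, 1.969, 0.556]
force: [0.5, -0.1, -3.3]
width: 0.147
gripper_force: 39.9
```

```bash
python3 - <<'E'
from h import *
from cell import arm
s=arm.observe();print(s["joints"],s["force"],s["width"],*where(s),B.inv().apply(s["ft_torque"]))
d={n:arm.get_image(n) for n in("side","top")};pickle.dump(d,open("im5.pkl","wb"))
im=d["side"];Rp=R.from_rotvec(s["ee_rot"])*R.from_matrix(PT).inv()
q=[proj(im,np.array(s["position"])+Rp.apply(np.array(p)/1e3-TP))[0] for p in [(-70,43,6),(-70,-43,6),(-70,-43,0),(70,43,6),(70,-43,6),(70,-43,0)]]
q+= [proj(im,bay(p))[0] for p in [(16,71,20),(16,-71,20),(16,-61,15)]]
print(np.round(q,1))
# measured plate edges: bright near side edge
a=cv2.resize(im["pixels"][170:260,250:370,::-1],None,fx=6.5,fy=6.5,interpolation=2);print((np.array(q)-[250,170]).dot(6.5).round())
cv2.imwrite("pics/side5.png",a)
E
```

```text
[ 0.5716  0.3665 -0.1373  2.1871 -1.1169  0.234   1.5638] [ 0.462  -0.0635 -3.2506] 0.14716600226177243 [24.1896 -0.503  28.0594] [-6.4551 -0.0777  0.0478] [-0.9589 -0.0892 -3.1395] [-0.0526  0.9549 -0.0403]
[[272.7 205.2]
 [271.4 228. ]
 [273.  230.2]
 [332.9 175.6]
 [336.1 197.1]
 [337.6 199.5]
 [272.5 204.7]
 [270.4 242.9]
 [271.6 241.8]]
[[147. 228.]
 [139. 377.]
 [149. 392.]
 [539.  36.]
 [560. 176.]
 [569. 192.]
 [146. 226.]
 [132. 474.]
 [140. 467.]]
```

```bash
python3 - <<'E'
from h import *
from cell import arm
s=arm.observe()
for q in [(21,0,17,6.5),(21,0,12,6.5),(20,0,9,6.5),(17,0,7,6.5),(14,0,4,6.5)]: print(q,row(s,*q))
E
```

```text
(21, 0, 17, 6.5) [-0.024 -0.016  0.009  0.058  0.012 -0.261]
(21, 0, 12, 6.5) [-0.024 -0.016  0.009  0.111  0.015 -0.375]
(20, 0, 9, 6.5) [-0.024 -0.016  0.009  0.12   0.015 -0.453]
(17, 0, 7, 6.5) [-0.024 -0.016  0.009  0.073  0.013 -0.53 ]
(14, 0, 4, 6.5) [-0.024 -0.016  0.009  0.037  0.011 -0.63 ]
```

drive_tool:
  targets:
    - [-0.02,-0.02,0,0.06,0.01,-0.1,0]
    - [-0.02,-0.02,0,0.07,0.01,-0.2,0]
    - [-0.02,-0.02,0,0.09,0.01,-0.3,0]
    - [-0.02,-0.02,0,0.11,0.01,-0.37,0]
    - [-0.02,-0.02,0,0.11,0.01,-0.37,0]

```text
clock: 10.15
position: [0.5601, -0.2291, 0.1048]
ee_rot: [1.866, 1.967, 0.556]
force: [-0.2, -0.4, -2.2]
width: 0.152
gripper_force: 39.9
```

```bash
python3 - <<'E'
from h import *
from cell import arm
s=arm.observe();print(s["joints"],s["width"],*where(s),B.inv().apply(s["ft_torque"]))
for q in [(20,0,9,6.5),(17,0,7,6.5),(14,0,4,6.5)]: print(q,row(s,*q))
E
```

```text
[ 0.63    0.4058 -0.2175  2.1889 -1.1952  0.1839  1.6505] 0.15244583739922926 [20.4016 -0.523  11.8685] [-6.454  -0.1736  0.0104] [-1.1051 -0.4143 -1.938 ] [-0.0658  0.9871  0.0247]
(20, 0, 9, 6.5) [-0.019 -0.01   0.029  0.019  0.02  -0.068]
(17, 0, 7, 6.5) [-0.019 -0.01   0.029 -0.028  0.018 -0.145]
(14, 0, 4, 6.5) [-0.019 -0.01   0.029 -0.064  0.015 -0.245]
```

drive_tool:
  targets:
    - [0,0,0,0.02,0.02,-0.07,0]
    - [0,0.03,0,0.02,0.02,-0.09,0]
    - [0,0.03,0,-0.01,0.02,-0.12,0]
    - [0,0.05,0,-0.03,0.02,-0.15,0]
    - [0,0.05,0,-0.03,0.02,-0.15,0]

```text
clock: 10.65
position: [0.5593, -0.228, 0.0996]
ee_rot: [1.867, 1.97, 0.552]
force: [0.9, 0.6, -3.3]
width: 0.15
gripper_force: 39.9
```

```bash
python3 - <<'E'
from h import *
from cell import arm
s=arm.observe();print(s["joints"],s["width"],*where(s),B.inv().apply(s["ft_torque"]))
for q in [(14,0,4,6),(12,0,3,6),(9,0,2,6)]: print(q,row(s,*q))
E
```

```text
[ 0.6415  0.4155 -0.236   2.192  -1.2142  0.1698  1.6724] 0.15047338906646682 [17.5181  0.5232  7.7712] [-6.2555 -0.1068  0.0072] [-0.5752  0.5639 -3.4032] [-0.0239  0.8668  0.0503]
(14, 0, 4, 6) [-0.015  0.05   0.018 -0.034 -0.011 -0.129]
(12, 0, 3, 6) [-0.015  0.05   0.018 -0.069 -0.013 -0.173]
(9, 0, 2, 6) [-0.015  0.05   0.018 -0.126 -0.016 -0.228]
```

drive_tool:
  targets:
    - [0,0.03,0,-0.02,0,-0.07,0]
    - [0,0.06,0,-0.03,0,-0.13,0]
    - [0,0.06,0,-0.05,0,-0.15,0]
    - [0,0.06,0,-0.07,0,-0.17,0]
    - [0,0.06,0,-0.09,0,-0.19,0]

```text
clock: 11.15
position: [0.5555, -0.2281, 0.0918]
ee_rot: [1.87, 1.973, 0.548]
force: [-0.1, -0.5, -2.6]
width: 0.148
gripper_force: 39.9
```

```bash
python3 - <<'E'
from h import *
from cell import arm
s=arm.observe();print(s["joints"],s["width"],*where(s),B.inv().apply(s["ft_torque"]))
for q in [(9,0,3,6),(6,0,3,6),(6,0,4,6)]: print(q,row(s,*q))
E
```

```text
[ 0.6701  0.43   -0.2699  2.1987 -1.2444  0.149   1.7111] 0.14844000954452888 [10.5831  0.6072  2.7423] [-5.9375 -0.1319  0.0119] [-1.239  -0.5189 -2.2778] [-0.0693  1.0288  0.0362]
(9, 0, 3, 6) [-0.015 -0.013  0.021 -0.04  -0.013 -0.009]
(6, 0, 3, 6) [-0.015 -0.013  0.021 -0.107 -0.017 -0.041]
(6, 0, 4, 6) [-0.015 -0.013  0.021 -0.118 -0.017 -0.018]
```

drive_tool:
  targets:
    - [0,0,0,-0.03,0,-0.01,0]
    - [0,0,0,-0.05,0,-0.015,0]
    - [0,0,0,-0.07,0,-0.02,0]
    - [0,0,0,-0.07,0,-0.02,0]

```text
clock: 11.55
position: [0.5527, -0.2282, 0.0911]
ee_rot: [1.87, 1.973, 0.548]
force: [0.5, -0.1, -3.2]
width: 0.146
gripper_force: 39.9
```

```bash
python3 - <<'E'
from h import *
from cell import arm
s=arm.observe();print(s["joints"],s["width"],*where(s),B.inv().apply(s["ft_torque"]))
E
```

```text
[ 0.6846  0.4302 -0.2843  2.2036 -1.2541  0.1437  1.725 ] 0.1455644973302599 [7.8041 0.7322 3.3123] [-5.9449 -0.1322  0.0092] [-0.9356 -0.159  -3.081 ] [-0.1053  1.0095  0.016 ]
```

drive_tool:
  targets:
    - [0,0,0,-0.03,0,-0.01,0]
    - [0,0,0,-0.05,0,-0.02,0]
    - [0,0,0,-0.07,0,-0.03,0]
    - [0,0,0,-0.09,0,-0.04,0]
    - [0,0,0,-0.09,0,-0.04,0]

```text
clock: 12.05
position: [0.549, -0.2283, 0.0894]
ee_rot: [1.871, 1.973, 0.547]
force: [-0.0, -0.9, -3.2]
width: 0.149
gripper_force: 39.9
```

```bash
python3 - <<'E'
from h import *
from cell import arm
s=arm.observe();print(s["joints"],s["width"],*where(s),B.inv().apply(s["ft_torque"]))
E
```

```text
[ 0.7072  0.4328 -0.3077  2.2101 -1.2723  0.1338  1.7494] 0.14920641904531476 [3.7896 0.8415 3.3252] [-5.9384 -0.1425  0.0015] [-1.3973 -0.8483 -2.8396] [-0.3135  1.0294  0.057 ]
```

```bash
python3 - <<'E'
from h import *
from cell import arm
s=arm.observe()
for q in [(3.8,.8,3,5),(2,.8,3,5),(0,.8,2,5),(-2,.8,2,5)]: print(q,row(s,*q))
E
```

```text
(3.8, 0.8, 3, 5) [-0.025  0.187  0.024  0.024  0.005 -0.032]
(2, 0.8, 3, 5) [-0.025  0.187  0.024 -0.017  0.003 -0.051]
(0, 0.8, 2, 5) [-0.025  0.187  0.024 -0.052  0.001 -0.095]
(-2, 0.8, 2, 5) [-0.025  0.187  0.024 -0.097 -0.002 -0.116]
```

drive_tool:
  targets:
    - [0,0.1,0.02,0.01,0,-0.02,0]
    - [-0.02,0.19,0.02,0.01,0,-0.03,0]
    - [-0.02,0.19,0.02,-0.02,0,-0.05,0]
    - [-0.02,0.19,0.02,-0.04,0,-0.07,0]
    - [-0.02,0.19,0.02,-0.05,0,-0.09,0]

```text
clock: 12.55
position: [0.5483, -0.2281, 0.0868]
ee_rot: [1.876, 1.985, 0.534]
force: [3.3, -0.2, 1.5]
width: 0.149
gripper_force: 39.9
```

```bash
python3 - <<'E'
from h import *
from cell import arm
s=arm.observe();print(s["joints"],s["width"],*where(s),B.inv().apply(s["ft_torque"]))
for q in [(-1.5,.8,2,5),(-3,.8,2,5)]: print(q,row(s,*q))
E
```

```text
[ 0.6521  0.4293 -0.2444  2.2072 -1.2364  0.1551  1.7074] 0.14871451371628527 [1.7384 0.8636 2.3267] [-5.1132  0.0269  0.019 ] [ 3.6229 -0.4355 -0.0814] [-0.1746 -0.1658  0.1836]
(-1.5, 0.8, 2, 5) [-0.002  0.023 -0.007 -0.067 -0.006 -0.045]
(-3, 0.8, 2, 5) [-0.002  0.023 -0.007 -0.101 -0.008 -0.06 ]
```

drive_tool:
  targets:
    - [0,0,0,-0.02,0,0.0,0]
    - [0,0,0,-0.04,0,0,0]
    - [0,0,0,-0.04,0,0,0]

```text
clock: 12.85
position: [0.5477, -0.228, 0.0874]
ee_rot: [1.875, 1.984, 0.535]
force: [8.0, 0.2, 0.0]
width: 0.149
gripper_force: 40.0
```

```bash
python3 - <<'E'
from h import *
from cell import arm
s=arm.observe();print(s["joints"],s["width"],*where(s),B.inv().apply(s["ft_torque"]))
E
```

```text
[ 0.6577  0.4284 -0.2499  2.2085 -1.2389  0.1542  1.7113] 0.14945828349786786 [1.4861 0.9481 2.9716] [-5.1913  0.0413  0.0345] [ 7.2721 -0.21   -3.3731] [-0.1051 -1.1777  0.1092]
```

It stopped firmly at x ≈ 1.5 mm, well past the stud's 12 mm, so the notch is over the stud. I'll ease off and lower the top edge.

```bash
python3 - <<'E'
from h import *
from cell import arm
s=arm.observe()
for q in [(2.5,.9,2.5,4),(2.5,.9,2.5,2),(2.5,.9,2,0),(2.5,.9,1,0)]: print(q,row(s,*q))
E
```

```text
(2.5, 0.9, 2.5, 4) [-0.015  0.238 -0.011  0.054  0.001 -0.032]
(2.5, 0.9, 2.5, 2) [-0.038  0.637 -0.011  0.095  0.003 -0.087]
(2.5, 0.9, 2, 0) [-0.06   1.037 -0.011  0.14   0.005 -0.155]
(2.5, 0.9, 1, 0) [-0.06   1.037 -0.011  0.151  0.006 -0.177]
```

drive_tool:
  targets:
    - [0,0.12,0,0.07,0,0,0]
    - [-0.01,0.24,0,0.09,0,-0.02,0]
    - [-0.02,0.37,0,0.11,0,-0.04,0]
    - [-0.03,0.5,0,0.12,0,-0.06,0]
    - [-0.03,0.63,0,0.13,0,-0.08,0]

```text
clock: 13.35
position: [0.5508, -0.2279, 0.0827]
ee_rot: [1.911, 2.02, 0.483]
force: [2.4, 1.4, -1.2]
width: 0.153
gripper_force: 40.0
```

```bash
python3 - <<'E'
from h import *
from cell import arm
s=arm.observe();print(s["joints"],s["width"],*where(s),B.inv().apply(s["ft_torque"]))
for q in [(2,.9,2,1),(2,.9,2,0),(2,.9,0,0)]: print(q,row(s,*q))
E
```

```text
[ 0.44    0.4236 -0.0047  2.1786 -1.0647  0.2452  1.4979] 0.15293330782605424 [1.3214 0.9394 1.9703] [-1.8251 -0.0251  0.0683] [ 1.7461  1.2648 -2.164 ] [-0.0762  0.2933  0.151 ]
(2, 0.9, 2, 1) [-0.024  0.164 -0.002  0.032  0.002 -0.015]
(2, 0.9, 2, 0) [-0.035  0.364 -0.001  0.051  0.003 -0.044]
(2, 0.9, 0, 0) [-0.035  0.364 -0.001  0.072  0.004 -0.089]
```

drive_tool:
  targets:
    - [-0.01,0.1,0,0.03,0,-0.01,0]
    - [-0.02,0.2,0,0.05,0,-0.02,0]
    - [-0.03,0.3,0,0.06,0,-0.03,0]
    - [-0.03,0.36,0,0.07,0,-0.05,0]
    - [-0.03,0.36,0,0.07,0,-0.05,0]

```text
clock: 13.85
position: [0.5536, -0.2279, 0.0805]
ee_rot: [1.928, 2.04, 0.452]
force: [0.4, -0.5, -3.7]
width: 0.151
gripper_force: 40.0
```

```bash
python3 - <<'E'
from h import *
from cell import arm
s=arm.observe();print(s["joints"],s["width"],*where(s),B.inv().apply(s["ft_torque"]))
for q in [(2,.9,0,0)]: print(q,row(s,*q))
E
```

```text
[ 0.348   0.4304  0.0955  2.1578 -0.9843  0.2865  1.4006] 0.1512520022365822 [2.4291 0.7513 1.2786] [-0.0024  0.0091  0.0174] [-1.2146 -0.5419 -3.4723] [-0.1598  0.8118 -0.0599]
(2, 0.9, 0, 0) [-0.002  0.    -0.003  0.004  0.004 -0.034]
```

Parallel to the bay now and free of contact at h ≈ 1.3 mm. I'll lower it square to the slope until it's felt.

drive_tool:
  targets:
    - [0,0,0,0.01,0,-0.02,0]
    - [0,0,0,0.015,0,-0.035,0]
    - [0,0,0,0.02,0,-0.05,0]
    - [0,0,0,0.02,0,-0.05,0]

```text
clock: 14.25
position: [0.5542, -0.2281, 0.0788]
ee_rot: [1.929, 2.039, 0.453]
force: [-1.9, 0.8, 0.2]
width: 0.148
gripper_force: 40.0
```

```bash
python3 - <<'E'
from h import *
from cell import arm
s=arm.observe();print(s["width"],*where(s),B.inv().apply(s["ft_torque"]))
i=arm.get_image("side");cv2.imwrite("pics/side6.png",cv2.resize(i["pixels"][160:270,240:370,::-1],None,fx=6,fy=5.4,interpolation=2))
Rp=R.from_rotvec(s["ee_rot"])*R.from_matrix(PT).inv()
E
```

```text
0.14832366933454116 [ 2.2938  0.5887 -0.6067] [-0.0355 -0.0185  0.0177] [-1.6278  0.9221  0.9554] [0.1498 0.8132 0.0712]
```

drive_tool:
  targets:
    - [0,0,0,0,0,0,0.2]
    - [0,0,0,0,0,0,0.25]
    - [0,0,0,0,0,0,0.3]
    - [0,0,0,0,0,0,0.35]
    - [0,0,0,0,0,0,0.35]
  force: 10

```text
clock: 14.8
position: [0.5546, -0.2281, 0.0788]
ee_rot: [1.928, 2.039, 0.453]
force: [-0.1, 0.4, 0.4]
width: 0.346
gripper_force: 0.0
```

drive_tool:
  targets:
    - [0,0,0,-0.11,0,0.23,0.35]
    - [0,0,0,-0.27,0,0.57,0.35]
    - [0,0,0,-0.53,0,1.14,0.35]
    - [0,0,0,-0.8,0,1.7,0.35]
    - [0,0,0,-1.06,0,2.27,0.35]

```text
clock: 15.3
position: [0.511, -0.2281, 0.1707]
ee_rot: [1.929, 2.039, 0.453]
force: [0.2, -0.4, 0.8]
width: 0.35
gripper_force: 0.0
```

drive_tool:
  targets:
    - [0,0.5,0,-0.2,0,0.8,0.35]
    - [0,1,0,-0.4,0,1.6,0.35]
    - [0,1.5,0,-0.6,0,2.4,0.35]
    - [0,2,0,-1,0,2.8,0.35]
    - [0,2,0,-1,0,2.8,0.35]

```text
clock: 15.8
position: [0.4722, -0.2291, 0.2849]
ee_rot: [2.03, 2.141, 0.295]
force: [0.5, 0.1, -0.5]
width: 0.344
gripper_force: 0.0
```

```bash
python3 - <<'E'
from h import *
from cell import arm
s=arm.observe();print(s["clock"],s["force"],s["joints"])
d={n:arm.get_image(n) for n in("side","top")};pickle.dump(d,open("im6.pkl","wb"))
a=cv2.resize(d["side"]["pixels"][165:255,250:350,::-1],None,fx=4,fy=4,interpolation=2)
b=cv2.resize(d["top"]["pixels"][115:215,220:320,::-1],None,fx=4,fy=4,interpolation=2)
h=np.zeros((400,800,3),np.uint8);h[:360,:400]=a;h[:,400:]=b;cv2.imwrite("pics/final.png",h)
for e,y in((0,.8),):
  P=[bay((e+x,y+yy,z)) for x,yy,z in [(140,43,6),(140,-43,6),(16,-43,6),(78,36,36),(78,-36,36)]]
  print(((proj(d["side"],P)-[250,165])*4).round(),((proj(d["top"],P)-[220,115])*4+[400,0]).round())
E
```

```text
15.8 [ 0.5162  0.0969 -0.5132] [-0.0251  0.082   0.5142  1.9502 -0.2319  0.9063  0.6602]
[[320. 126.]
 [332. 216.]
 [ 95. 299.]
 [186. 127.]
 [188. 202.]] [[477.  92.]
 [649.  81.]
 [662. 315.]
 [499. 227.]
 [643. 219.]]
```

View pics/final.png

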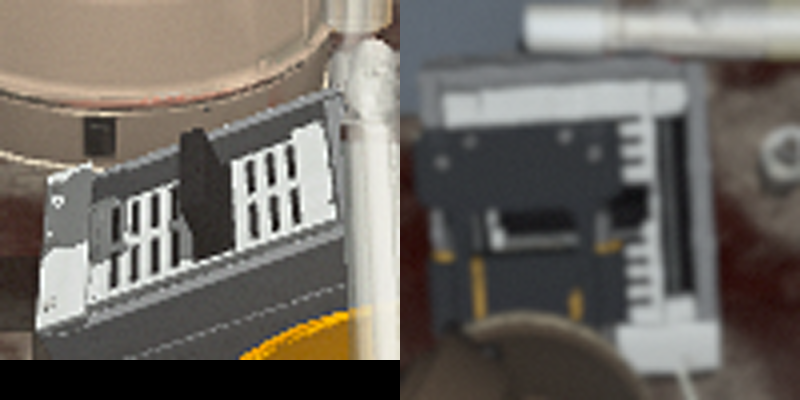

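The plate lies flush: in the left crop its top corners are at (320,126) and (332,216), as predicted for a seated plate. Its low edge is under the lip and the gripper is clear.

```bash
python3 -c "
from cell import arm
print(arm.sign_off())"
```

```text
the job is handed in; nothing more can be done
None
```

The filter plate is refitted and handed in: its notch cleared the hidden stud on the first try, it lies flush in the bay, and the gripper has let go and pulled clear. On the way in, its low edge briefly caught on the lip at about 15 N; I lifted off and came in again without forcing it.

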